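# Set a glass beaker under the wax dispenser's tap

## Task

Wax is to be drawn next: first put the white bottle with the red cap, which is standing in the way in front of the lab jack, upright into the blue crate. Then take the thin glass beaker from the steel tray and stand it upright on the jack's platform, centred under the dispenser's tap; the glass cracks easily, so hold it lightly, set it down gently without letting it drop, and do not knock it or the tap. Leave the other bottles, jars and spatula where they are.

Things in the scene. Friction and masses are not known exactly. Their poses are not given: they have to be found in the camera images.
- beaker: thin clear glass beaker, white graduations, 62 mm outside diameter, 92 mm tall, straight 3 mm wall, open top, 80 to 130 g, upright in the steel tray. Origin: centre of its underside; z up. Fragile: cracks if a finger presses it with over 40 N (a grip of 20 to 25 N holds it) or if it meets the jack or another thing with over 20 N: lower it at 10 mm/s or slower, stop at 2 to 3 N; no drop over 2 mm.
- dispenser: paraffin wax dispenser, fixed: grey and steel box 300 mm deep (x), 280 wide (y), 345 tall, with lid grip 396. Origin: on the bench under the tap's outlet; x level, from the outlet into the box, whose flat front face is at x = 90 mm; z up. The brass tap sticks out of that face, axis at 285 mm height, 48 mm wide or less, to x = -13 mm; its red lever lies above it, up to 325 mm high.
- spout (a point): centre of the lower end of the tap's downward outlet (18 to 25 mm in diameter), 90 mm out from the dispenser's front face, 250 mm above the bench. A gripper pointing straight down does not fit between tap and beaker: come from the dispenser's front with the tool leaning about 40 degrees, fingers pointing down and towards the dispenser, and leave the same way.
- jack: blue scissor lab jack with level aluminium platform 110 (x) by 120 mm (y), fixed under the tap, turned like the dispenser and centred under the outlet within about 10 mm. Origin: centre of its underside, on the bench. The height of the platform's top is NOT measured: it was left anywhere from 45 to 85 mm above the bench; find it by touch or by looking. It does not give way.
- bottle: white plastic reagent bottle with a red cap and a paper label, 150 mm tall, about 0.3 kg; body 56 mm in diameter up to 100 mm, cap 38 mm in diameter from 124 mm to the top. Origin: centre of its underside; z up. It stands on the bench 95 to 110 mm in front of the jack's middle, in the way. It can be lifted by the cap from straight above with 40 N.
- crate: blue plastic reagent crate, fixed, open at the top: 220 mm (x) by 200 mm (y) outside, walls 5 mm thick and 55 mm tall, floor 5 mm thick. Origin: centre of its underside; x points away from the robot. Two other bottles stand in its far (+x) half.
- crate_free (a point): centre of the free near half of the crate, on the crate's inner floor, 50 mm from the crate's centre towards -x: room for the white bottle.
- glass_tray: shallow steel tray, fixed, 220 mm (x) by 200 mm (y), rim 22 mm tall, floor 4 mm thick. Origin: centre of its underside; x points away from the robot. The beaker stands in its near (-x) half, two jars in its far half.
- brown_bottle: amber bottle with a black cap, 60 mm in diameter, 136 mm tall, in the far half of the crate; leave alone. Origin: centre of its underside.
- green_cap_bottle: white bottle with a green cap, 54 mm in diameter, 130 mm tall, in the far half of the crate; leave alone. Origin: centre of its underside.
- red_jar: yellowish specimen jar with a red lid, 58 mm in diameter, 85 mm tall, in the far half of the steel tray; leave alone. Origin: centre of its underside.
- blue_jar: pale specimen jar with a blue lid, 52 mm in diameter, 70 mm tall, in the far half of the steel tray; leave alone. Origin: centre of its underside.
- sample_jar: specimen jar with a yellow lid, 60 mm in diameter, 90 mm tall, standing on the bench beside the jack; leave alone. Origin: centre of its underside.
- spatula: spatula with a dark wooden handle, 190 mm long, lying flat on the bench; leave alone. Origin: at bench level under its middle, x along it.
Not all that is in view belongs to the job. What is shaped like the beaker but pink is not meant.

How it is judged:
On the way, in this order (a step that is already met when the one before it is completed fails the run):
1. the white bottle stands upright and released in the crate (x of bottle in the frame of crate between -0.09 and 0.09 m and y of bottle in the frame of crate between -0.08 and 0.08 m and height (world z) of bottle below 0.015 m and angle between bottle's own z axis and vertical below 0.12 rad and contact force between the fingers and bottle below 0.1 N and linear speed of bottle below 0.03 m/s), for 0.2 s.
2. the beaker stands released on the jack under the tap (horizontal distance between beaker and spout below 0.02 m and contact force between beaker and jack above 0.3 N and angle between beaker's own z axis and vertical below 0.1 rad and contact force between the fingers and beaker below 0.1 N and linear speed of beaker below 0.03 m/s), for 0.2 s.
At the end, for the whole second after the job is handed in: the white bottle stands upright (within 7 degrees) on the crate's floor, inside its walls; the beaker stands on the jack's platform, upright within 6 degrees, its middle within 20 mm of the point under the tap's outlet; both released and at rest (all of step 1 and all of step 2); the robot touches nothing.
It fails at once if the glass beaker is squeezed with more than 40 N a finger (80 N on the two together) (contact force between the fingers and beaker above 80 N).
It fails at once if the beaker is set down on, pressed on or knocked against the jack, the crate or another bottle or jar with more than 20 N (contact force between beaker and jack above 20 N or contact force between beaker and crate above 20 N or contact force between beaker and bottle above 20 N or contact force between beaker and brown_bottle above 20 N or contact force between beaker and green_cap_bottle above 20 N or contact force between beaker and red_jar above 20 N or contact force between beaker and blue_jar above 20 N or contact force between beaker and sample_jar above 20 N).
It fails at once if the beaker is dropped or knocked over: it moves at more than 0.18 m/s while no finger touches it (a free fall of about 2 mm) (linear speed of beaker above 0.18 m/s and contact force between the fingers and beaker below 0.1 N).
It fails at once if the beaker knocks against the dispenser or tap (over 1 N), or the robot does (over 5 N) (contact force between beaker and dispenser above 1 N or contact force between any of the fingers, the arm and dispenser above 5 N).
It fails at once if another bottle or jar or the spatula is shifted by more than 20 mm or tipped over (distance of any of brown_bottle, green_cap_bottle, red_jar, blue_jar, sample_jar, spatula from where it was at the start of the episode above 0.02 m or angle between any of brown_bottle, green_cap_bottle, red_jar, blue_jar, sample_jar's own z axis and vertical above 0.4 rad).
It also fails if it takes over 72 s, if anything falls off the work surface, if the arm or the gripper's body presses on something with over 40 N, if the wrist force passes 120 N, or if a joint passes its speed limit or range.

## Robot

A 6-joint arm with a two-finger parallel gripper is mounted at the origin on the work surface. World frame = base frame: x ahead of the robot, y to its left, z up, the work surface at z = 0. Lengths are in m, angles in rad, forces in N, time in s.
With the tool pointing down it reaches from about 0.35 to 0.975 m from the base axis. Payload 4.9 kg.
Tool frame: the origin (TCP) lies at the very end of the fingers, on their centre line; the grasp point (between the pads) lies ctrl.hold_point_z behind it (ctrl.hold_point_z is the distance from the TCP to the grasp point, in m); z points along the fingers, y is the line along which they close (so a half turn about z gives the same grasp; the last joint's range is limited). The gripper opens to 85 mm and grips with 20 to 120 N. Pads are 22 mm wide; open, the fingers measure 114 mm over their backs; the gripper's body (76 mm by 85 mm) begins 54 mm behind the grasp point. The pads swing forward as they close: fully open they stand 13 mm farther back than shut.
Start: joints at [1.024, 0.053, 1.613, -0, 1.476, -0.119], TCP at [0.259, 0.569, 0.231] pointing down, gripper open.
Joint ranges: [-3.01, 3.01], [-1.01, 2.22], [0.06, 2.58], [-1.02, 4.17], [0.09, 2.62], [-3.14, 3.14]. Speed limits (rad/s): [2.57, 2.57, 3.14, 3.14, 3.14, 3.14].

## Interface

Orientations are given as a rotation vector (axis times angle).
In Python, from station import ctrl gives the robot as it stands. The module is installed in compiled form; this text tells all that it offers.
- The arm moves only by the tool jog_arm, never from a script. Its argument "deltas" is a list of rows, each a list of 3 entries, a list of its own where there are three numbers: the closure, from -1 (fully open) to 1 (shut), then the shift along the world's x, y, z scaled (see below), then the turn, a rotation vector about the world's x, y, z scaled (see below). A call has 1 to 12 rows; each row is the pose to reach, as a shift and turn from the pose commanded when the call began, turning the shorter way round; what a row does not reach only later rows make up. The controller multiplies each number of a shift by 0.4 m and each number of a turn by 180 degrees. A row lasts 1/12 s, in which the tool goes at most 41.7 mm and 7.16 degrees, less where a joint would pass 70% of its speed; a pose out of reach is approached as far as the arm can. A call with a number of a shift or a turn outside -1 to 1 is refused whole. A call with a gripper value outside its range is refused whole. The fingers move at their own pace and stop on an object; "squeeze" is the grip in N (left out, the last holds). Time passes only in rows, so rows that repeat a pose let the fingers close. It gives the time, the measured TCP pose, the force, the opening and the grip force at its end, in the units of the state.
- ctrl.get_obs(): the state, without advancing time (a new reading comes with each control period).
- ctrl.get_image(name): name is "scene" or "top" or "wrist"; returns the picture (480x640x3 uint8, red, green, blue); there is no depth.
- ctrl.get_calibration(name): a dict with "K" (3x3 intrinsics, pixels), "extrinsics" (4x4, takes a point from world to camera coordinates). Camera axes: x right, y down, z forward; pixel columns grow to the right and rows downward; lengths in m; the calibration is good to about 2 mm. A picture is of the moment at which its call begins: read the wrist's pose just before it. get_calibration takes no time and is no camera call; for the wrist camera it gives the pose at the moment of the call.
- ctrl.finish_job(): hands the job in; it is judged then, once.
The state is a dict: "t": time; "q": joint angles; "dq": joint speeds; "effort": joint torques, N m; "tool_pos": TCP position; "tool_rot": TCP orientation; "contact_force": force on the tool from outside, world axes, zero at the start; "wrist_torque": the same for the moment, N m; "opening": finger opening in m; "grip_force": force on a finger pad.
Only numpy, scipy, OpenCV 4.12 (cv2) and the standard library are available. Lean on these libraries where they do the work, as an engineer would, in place of code of your own. Each camera call takes 0.05 s, during which the arm holds its last target. There are 200 camera calls.

## Working session

There is one attempt and no reset: what is moved stays moved. The work goes in short steps, Python scripts to look and compute and a tool call to move; the robot and the scene stay as the last step left them, time stands still between calls to the robot, and variables do not carry over. Pictures are saved under pics/ and viewed, at most 10 in all, crops included, and the job is handed in when it is done.

Besides the shell and the picture viewer there is one more tool, called as name([rows], argument=value, ...), one row to a line, values as JSON. jog_arm: Moves the arm, as the interface text tells. Its arguments: {"type":"object","properties":{"deltas":{"type":"array","items":{"type":"array"}},"squeeze":{"type":"number"}},"required":["deltas"]}

```bash
mkdir -p pics
python3 - <<'E'
from station import ctrl
import cv2,json,numpy as np
o=ctrl.get_obs();print({k:np.round(v,3).tolist() for k,v in o.items()},ctrl.hold_point_z)
for n in("scene","top"):
    cv2.imwrite(f"pics/{n}0.png",ctrl.get_image(n)[:,:,::-1])
    c=ctrl.get_calibration(n);print(n,np.round(c["K"],1).tolist(),np.round(c["extrinsics"],3).tolist())
E
```

```text
{'t': 0.0, 'q': [1.024, 0.053, 1.614, 0.0, 1.476, -0.119], 'dq': [0.001, 0.001, -0.0, -0.0, 0.0, 0.001], 'effort': [0.002, -39.369, -37.017, -0.0, 0.007, 0.0], 'tool_pos': [0.259, 0.568, 0.23], 'tool_rot': [-0.667, -3.069, 0.003], 'contact_force': [0.388, 0.531, 0.634], 'wrist_torque': [-0.008, -0.021, -0.018], 'grip_force': 0.0, 'opening': 0.086} 0.0187
scene [[455.0, 0.0, 316.9], [0.0, 455.0, 241.6], [0.0, 0.0, 1.0]] [[-0.837, 0.547, 0.004, 0.514], [0.381, 0.588, -0.713, -0.032], [-0.393, -0.595, -0.701, 1.461], [0.0, 0.0, 0.0, 1.0]]
top [[482.1, 0.0, 316.1], [0.0, 482.1, 240.5], [0.0, 0.0, 1.0]] [[-0.01, -1.0, -0.003, -0.079], [-0.988, 0.01, -0.154, 0.585], [0.154, 0.001, -0.988, 1.196], [0.0, 0.0, 0.0, 1.0]]
```

View pics/scene0.png

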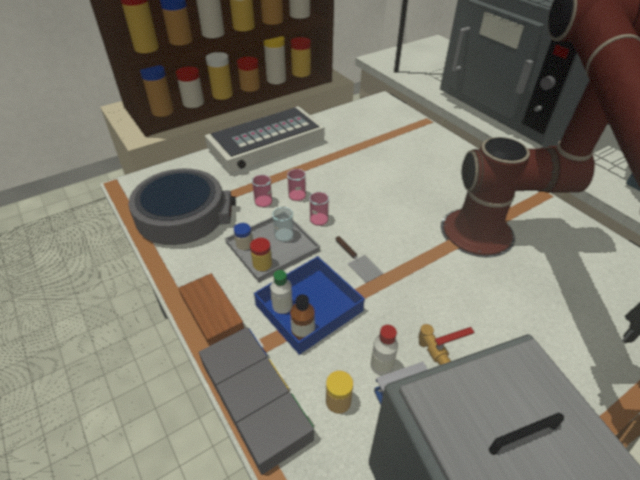

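View pics/top0.png

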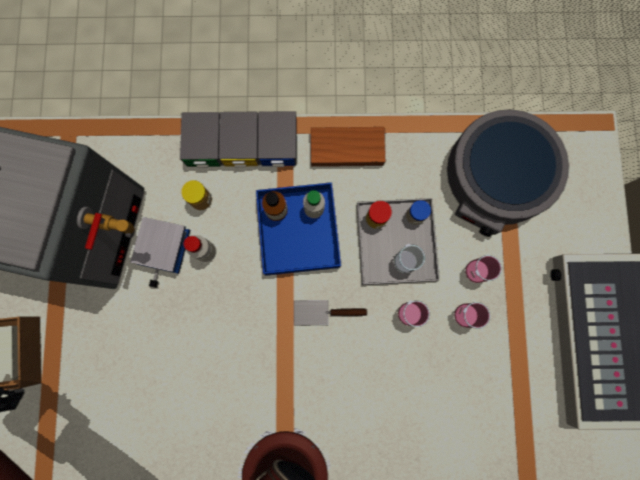

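The beaker is the clear glass in the steel tray, at top (408,260) and scene (283,222). The three pink glasses at top (413,314), (470,316) and (483,270) are decoys. The target bottle has the red cap at top (193,244). Possible mix-ups are the green-cap bottle (314,203), the brown bottle (274,205) and the red-lid jar (380,213). Next, one close crop of each target.

Run:
```python
import cv2,numpy as np
t=cv2.imread("pics/top0.png")
def crop(im,x,y,w,h,s,n):
    c=cv2.resize(im[y:y+h,x:x+w],None,fx=s,fy=s,interpolation=cv2.INTER_CUBIC)
    for i in range(0,w,10): cv2.putText(c,str(x+i),(i*s,10),0,.35,(0,0,255),1) if i%20==0 else 0; cv2.line(c,(i*s,12),(i*s,18),(0,0,255),1)
    for i in range(0,h,10): cv2.putText(c,str(y+i),(0,i*s+4),0,.35,(0,0,255),1)
    cv2.imwrite(n,c)
crop(t,70,170,150,120,5,"pics/c1.png")
crop(t,350,190,150,100,5,"pics/c2.png")
```

```text
(no output)
```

View pics/c1.png

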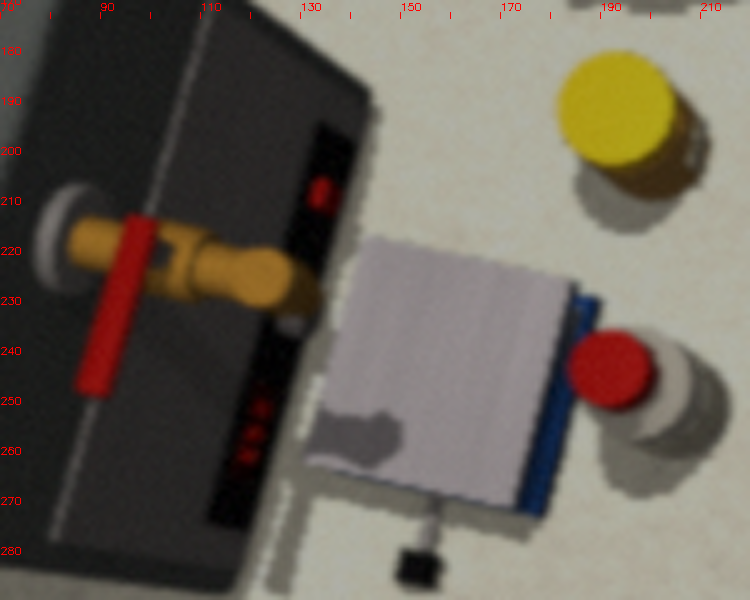

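View pics/c2.png

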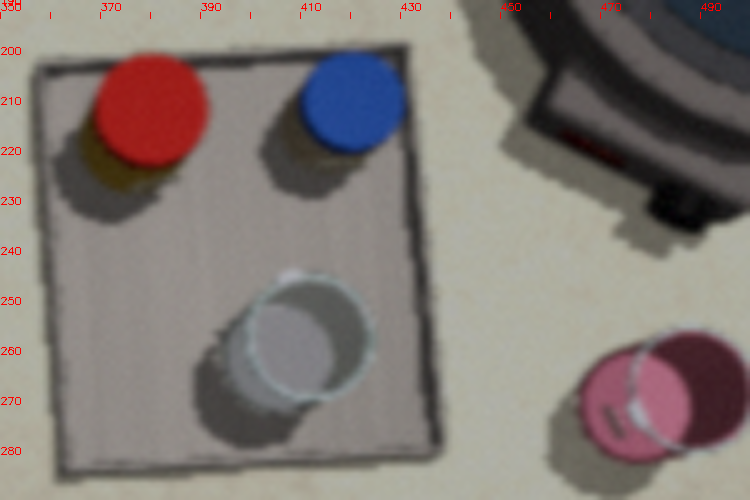

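The top crop confirms the clear beaker, with rim centre about (412.4,258), and the red cap's centre at (192.2,244). The jack platform corners are about (143.4,217), (185.6,226), (174,271.6) and (131,262.4). Next, a scene crop of the tap and jack.

```bash
cat > h.py <<'E'
import cv2,numpy as np
from station import ctrl
def crop(im,x,y,w,h,s,n):
    c=cv2.resize(im[y:y+h,x:x+w],None,fx=s,fy=s,interpolation=cv2.INTER_CUBIC)
    for i in range(0,w,20): cv2.putText(c,str(x+i),(i*s,10),0,.35,(0,0,255),1); cv2.line(c,(i*s,12),(i*s,18),(0,0,255),1)
    for i in range(0,h,10): cv2.putText(c,str(y+i),(0,i*s+4),0,.35,(0,0,255),1)
    cv2.imwrite(n,c)
def ray(cal,uv):
    E=cal["extrinsics"];R,t=E[:3,:3],E[:3,3]
    return -R.T@t, R.T@np.linalg.solve(cal["K"],[*uv,1.])
def atz(cal,uv,z):
    if isinstance(cal,str): cal=ctrl.get_calibration(cal)
    o,d=ray(cal,uv); return o+d*(z-o[2])/d[2]
def proj(cal,p):
    E=cal["extrinsics"];c=cal["K"]@(E[:3,:3]@p+E[:3,3]);return c[:2]/c[2]
def tri(*obs):
    A=np.zeros((3,3));b=np.zeros(3)
    for cal,uv in obs:
        o,d=ray(cal,uv);d/=np.linalg.norm(d);M=np.eye(3)-np.outer(d,d);A+=M;b+=M@o
    p=np.linalg.solve(A,b);return p,[np.round(proj(c,p)-uv,1) for c,uv in obs]
E
python3 - <<'E'
from h import *
np.set_printoptions(precision=4,suppress=True)
crop(cv2.imread("pics/scene0.png"),330,310,150,120,5,"pics/c3.png")
T="top"
print("cap",atz(T,(192.2,244),.15)); print("beaker rim",atz(T,(412.4,258),.096),"base",atz(T,(405.5,260.5),.004))
for u in((258,187),(334,184),(340,267),(264,274)):print("crate",atz(T,u,.055))
for u in((357,203),(431.5,200),(437.5,280),(362,284)):print("tray",atz(T,u,.022))
for z in(.045,.065,.085):
    c=np.array([atz(T,u,z) for u in((143.4,217),(185.6,226),(174,271.6),(131,262.4))]);d=np.linalg.norm(c-np.roll(c,-1,0),axis=1)
    print(z,c.mean(0),d,np.degrees(np.arctan2(*(c[0]-c[1])[1::-1])),np.degrees(np.arctan2(*(c[3]-c[0])[1::-1])))
E
```

```text
cap [0.5625 0.2066 0.15  ]
beaker rim [ 0.5304 -0.3208  0.096 ] base [ 0.5347 -0.3206  0.004 ]
crate [0.725  0.0647 0.055 ]
crate [ 0.731 -0.133  0.055]
crate [ 0.5142 -0.1448  0.055 ]
crate [0.4984 0.0475 0.055 ]
tray [ 0.6875 -0.1945  0.022 ]
tray [ 0.6935 -0.3925  0.022 ]
tray [ 0.4811 -0.3981  0.022 ]
tray [ 0.4728 -0.2025  0.022 ]
0.045 [0.5791 0.3208 0.045 ] [0.1132 0.1208 0.1137 0.1212] 77.28108640475578 167.4218244485471
0.065 [0.5761 0.3142 0.065 ] [0.1114 0.1189 0.1119 0.1192] 77.28108640475573 167.42182444854708
0.085 [0.5731 0.3075 0.085 ] [0.1095 0.1169 0.11   0.1172] 77.28108640475575 167.42182444854714
```

View pics/c3.png

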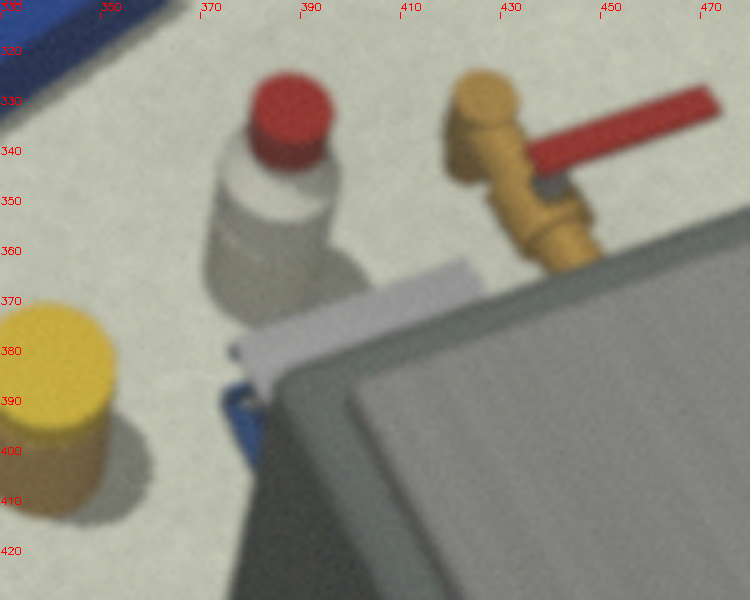

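Run:
```python
from h import *
np.set_printoptions(precision=4,suppress=True)
S=ctrl.get_calibration("scene");T=ctrl.get_calibration("top")
for n,a,b in(("jackA",(185.6,226),(377.8,378.5)),("jackB",(174,271.6),(423,362.3)),("taptop",(122.8,225.2),(427.2,329.5)),("cap",(192.2,244),(388.2,331.2)),("outlet?",(128.4,234),(423.5,344))):
    print(n,*tri((T,a),(S,b)))
print("outlet@.25",atz(T,(128.4,234),.25),atz(S,(423.5,344),.25))
```

```text
jackA [0.6196 0.2509 0.0616] [array([-1.2,  1.2]), array([-1.9, -0.3])]
jackB [0.5042 0.2761 0.0599] [array([-0.9,  0.8]), array([-1.3, -0.1])]
taptop [0.5797 0.3135 0.297 ] [array([-0.6,  0.5]), array([-0.9, -0.1])]
cap [0.5622 0.2078 0.1477] [array([-0.3,  0.3]), array([-0.4, -0. ])]
outlet? [0.5735 0.3169 0.2471] [array([ 1.3, -1.1]), array([1.9, 0.1])]
outlet@.25 [0.5706 0.3184 0.25  ] [0.578  0.3158 0.25  ]
```

Run:
```python
from h import *
from scipy.spatial.transform import Rotation as R
np.set_printoptions(precision=4,suppress=True)
T="top"
for n,u,z in(("red",(380,212),.085),("blue",(420.5,210),.07),("pink1",(417,312),.092),("pink2",(474,313),.092),("pink3",(488,268),.092),("yellow",(193.4,191.8),.09),("brown",(272,200),.136),("green",(314.5,199),.13)):print(n,atz(T,u,z)[:2])
o=ctrl.get_obs();Rt=R.from_rotvec(o["tool_rot"]).as_matrix();E=ctrl.get_calibration("wrist")["extrinsics"]
c=-E[:3,:3].T@E[:3,3];print("cam in tool",Rt.T@(c-o["tool_pos"]),Rt.T@E[:3,:3].T@[0,0,1])
R0=R.from_matrix(Rt)
def lean(yaw,ang=40):
    a=np.radians(yaw);u=np.array([np.cos(a),np.sin(a),0]);l=np.radians(ang)
    z=np.sin(l)*u-np.cos(l)*np.array([0,0,1]);y=np.cross([0,0,1],u)
    return z,y
for yaw in(77.4,45,18):
    z,y=lean(yaw)
    for s in(1,-1):
        Y=s*y;M=np.c_[np.cross(Y,z),Y,z];rv=R.from_matrix(M)*R0.inv();print(yaw,s,"toolx",M[:,0],"turn/pi",rv.as_rotvec()/np.pi,np.degrees(rv.magnitude()),"abs",R.from_matrix(M).as_rotvec())
```

```text
red [ 0.6488 -0.2463]
blue [ 0.6562 -0.3516]
pink1 [ 0.3993 -0.3273]
pink2 [ 0.3956 -0.4649]
pink3 [ 0.5043 -0.5058]
yellow [0.7047 0.2232]
brown [0.6702 0.0205]
green [ 0.673  -0.0822]
cam in tool [ 0.0691 -0.     -0.1428] [-0.2692  0.0004  0.9631]
77.4 1 toolx [-0.1671 -0.7476 -0.6428] turn/pi [ 0.1134 -0.2265  0.5405] 107.45059856116126 abs [-1.5858  1.9794  0.5772]
77.4 -1 toolx [0.1671 0.7476 0.6428] turn/pi [ 0.2149  0.1062 -0.4151] 86.28553360314761 abs [-2.0349 -1.6303 -0.7406]
45 1 toolx [-0.5417 -0.5417 -0.6428] turn/pi [ 0.0426 -0.2322  0.3698] 78.96331514788729 abs [-0.947   2.2863  0.3447]
45 -1 toolx [0.5417 0.5417 0.6428] turn/pi [ 0.2552  0.0454 -0.5855] 115.24928771475928 abs [-2.5212 -1.0443 -0.9176]
18 1 toolx [-0.7286 -0.2367 -0.6428] turn/pi [-0.0123 -0.227   0.2265] 57.763870159051756 abs [-0.383   2.4183  0.1394]
18 -1 toolx [0.7286 0.2367 0.6428] turn/pi [ 0.2827 -0.0168 -0.7256] 140.1985511425802 abs [-2.8205 -0.4467 -1.0266]
```

jog_arm([
  [-1, [0.1, -0.3, 0], [0, 0, 0.1]],
  [-1, [0.15, -0.5, 0], [0, 0, 0.15]],
  [-1, [0.225, -0.8, 0], [0, 0, 0.2]],
  [-1, [0.225, -0.8, 0], [0, 0, 0.25]],
  [-1, [0.225, -0.8, 0], [0, 0, 0.3]],
  [-1, [0.225, -0.8, 0], [0, 0, 0.38]],
  [-1, [0.225, -0.8, 0], [0, 0, 0.38]],
  [-1, [0.225, -0.8, 0], [0, 0, 0.38]],
  [-1, [0.759, -0.9025, 0], [0, 0, 0.38]],
  [-1, [0.759, -0.9025, 0], [0, 0, 0.38]],
  [-1, [0.759, -0.9025, 0], [0, 0, 0.38]],
  [-1, [0.759, -0.9025, 0], [0, 0, 0.38]],
], squeeze=40)

```text
t: 1.1
tool_pos: [0.5046, 0.2233, 0.231]
tool_rot: [-1.174, 2.914, 0.0]
contact_force: [-0.3, 0.6, 1.0]
opening: 0.0854
grip_force: 0.0
```

```bash
cat > st.py <<'E'
from station import ctrl
import numpy as np
from scipy.spatial.transform import Rotation as R
np.set_printoptions(precision=4,suppress=True)
o=ctrl.get_obs();M=R.from_rotvec(o["tool_rot"]).as_matrix()
z=M[:,2];x=M[:,0];p=np.array(o["tool_pos"])
print("t",o["t"],"q",np.array(o["q"]),"tcp",p,"hold",p-z*ctrl.hold_point_z,"yaw",np.degrees(np.arctan2(-x[1],-x[0])),"lean",np.degrees(np.arccos(-z[2])),"F",np.array(o["contact_force"]),"op",o["opening"],"grip",o["grip_force"])
E
python3 st.py
```

```text
t 1.1 q [ 0.2817 -0.1219  1.7837  0.0001  1.4798 -2.0552] tcp [0.5046 0.2233 0.231 ] hold [0.5046 0.2233 0.2497] yaw 43.895901057704144 lean 0.00749105697679217 F [-0.3181  0.6391  1.0444] op 0.08543936997611079 grip 0.0
```

jog_arm([
  [-1, [0.12, -0.021, 0], [0, 0, 0]],
  [-1, [0.12, -0.021, 0], [0, 0, 0]],
  [-1, [0.12, -0.021, 0], [0, 0, 0]],
  [-1, [0.12, -0.021, 0], [0, 0, 0]],
])

```text
t: 1.43
tool_pos: [0.5506, 0.2161, 0.2305]
tool_rot: [1.173, -2.912, -0.001]
contact_force: [-0.3, -0.3, 0.9]
opening: 0.0852
grip_force: 0.0
```

```bash
python3 st.py
python3 - <<'E'
from h import *
cv2.imwrite("pics/w1.png",ctrl.get_image("wrist")[:,:,::-1])
c=ctrl.get_calibration("wrist")
for n,p in(("cap",(.5625,.207,.15)),("spout",(.577,.315,.25)),("jA",(.6196,.2509,.061)),("jB",(.5042,.2761,.06))):print(n,proj(c,np.array(p)).round())
E
```

```text
t 1.4333 q [ 0.2481 -0.0242  1.6919  0.0004  1.4761 -2.0884] tcp [0.5506 0.2161 0.2305] hold [0.5507 0.2161 0.2492] yaw 43.8679901117557 lean 0.1268626606341764 F [-0.2652 -0.3472  0.9182] op 0.0852347079701504 grip 0.0
cap [291. 256.]
spout [450. 539.]
jA [290. 306.]
jB [413. 229.]
```

View pics/w1.png

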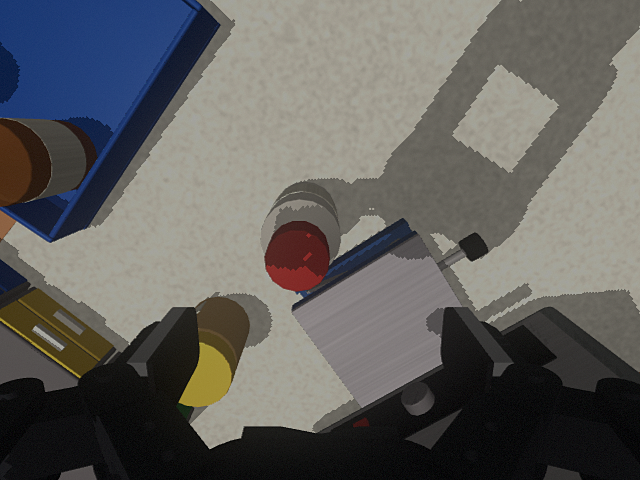

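The wrist view shows the cap at (297,256), 6 px from where I predicted. The platform corners at (293,308) and (413,233) match the prediction, and a grey cylinder sits at (418,398). Next I'll triangulate it.

Run:
```python
from h import *
np.set_printoptions(precision=4,suppress=True)
W=ctrl.get_calibration("wrist");T=ctrl.get_calibration("top");S=ctrl.get_calibration("scene")
print("cap",tri((T,(192.2,244)),(S,(388.2,331.2)),(W,(297,256))))
print(atz(W,(297,256),.15))
print("A",tri((T,(185.6,226)),(S,(377.8,378.5)),(W,(293,308))),"B",tri((T,(174,271.6)),(S,(423,362.3)),(W,(413,233))))
print("grey",tri((T,(128.4,234)),(W,(422,395))))
for z in(.06,.15,.25):print(z,atz(W,(422,395),z))
```

```text
cap (array([0.5617, 0.2085, 0.1474]), [array([-0.5,  0.5]), array([-0.1,  0.1]), array([-2.8, -0.2])])
[0.5599 0.2093 0.15  ]
A (array([0.6193, 0.2517, 0.0621]), [array([-1.6,  1.3]), array([-1.5, -0.1]), array([-2.1, -0.8])]) B (array([0.5051, 0.2768, 0.0616]), [array([-1.3,  0.4]), array([-1.3, -0.1]), array([-0. , -1.9])])
grey (array([0.603 , 0.3951, 0.058 ]), [array([-0.2,  0.4]), array([-1.2,  0.4])])
0.06 [0.6013 0.3941 0.06  ]
0.15 [0.5724 0.3296 0.15  ]
0.25 [0.5402 0.258  0.25  ]
```

jog_arm([
  [-1, [0, 0, 0], [0, 0, 0]],
  [-1, [0, 0, 0], [0, 0, 0]],
])

```text
t: 1.65
tool_pos: [0.5501, 0.2169, 0.2318]
tool_rot: [-1.176, 2.913, 0.0]
contact_force: [-0.3, 0.3, -0.0]
opening: 0.0856
grip_force: 0.0
```

jog_arm([
  [-1, [0.029, -0.021, -0.04], [0, 0, 0]],
  [-1, [0.029, -0.021, -0.1], [0, 0, 0]],
  [-1, [0.029, -0.021, -0.16], [0, 0, 0]],
  [-1, [0.029, -0.021, -0.22], [0, 0, 0]],
  [-1, [0.029, -0.021, -0.28], [0, 0, 0]],
  [-1, [0.029, -0.021, -0.28], [0, 0, 0]],
  [1, [0.029, -0.021, -0.28], [0, 0, 0]],
  [1, [0.029, -0.021, -0.28], [0, 0, 0]],
  [1, [0.029, -0.021, -0.28], [0, 0, 0]],
  [1, [0.029, -0.021, -0.28], [0, 0, 0]],
  [1, [0.029, -0.021, -0.28], [0, 0, 0]],
  [1, [0.029, -0.021, -0.28], [0, 0, 0]],
], squeeze=40)

```text
t: 2.65
tool_pos: [0.5642, 0.2084, 0.122]
tool_rot: [-1.173, 2.91, 0.0]
contact_force: [-1.8, 1.3, 7.0]
opening: 0.037
grip_force: 39.9
```

jog_arm([
  [1, [0, 0, 0], [0, 0, 0]],
  [1, [0, 0, 0], [0, 0, 0]],
  [1, [0, 0, 0], [0, 0, 0]],
  [1, [0, 0, 0], [0, 0, 0]],
], squeeze=40)

```text
t: 2.98
tool_pos: [0.5642, 0.2084, 0.122]
tool_rot: [-1.173, 2.91, 0.0]
contact_force: [-0.7, 1.0, 5.7]
opening: 0.0369
grip_force: 39.9
```

jog_arm([
  [1, [0, 0, 0.05], [0, 0, 0]],
  [1, [0, 0, 0.12], [0, 0, 0]],
  [1, [0, 0, 0.2], [0, 0, 0]],
  [1, [0, -0.05, 0.22], [0, 0, 0]],
  [1, [0, -0.13, 0.22], [0, 0, 0]],
  [1, [0, -0.22, 0.22], [0, 0, 0]],
  [1, [0, -0.32, 0.22], [0, 0, 0]],
  [1, [0, -0.42, 0.22], [0, 0, 0]],
  [1, [0, -0.51, 0.22], [0, 0, 0]],
  [1, [0, -0.58, 0.22], [0, 0, 0]],
  [1, [0, -0.63, 0.22], [0, 0, 0]],
  [1, [0, -0.63, 0.22], [0, 0, 0]],
])

```text
t: 3.98
tool_pos: [0.5624, -0.048, 0.207]
tool_rot: [1.167, -2.915, 0.002]
contact_force: [-0.5, 0.7, -1.8]
opening: 0.0368
grip_force: 40.9
```

jog_arm([
  [1, [0, 0, -0.04], [0, 0, 0]],
  [1, [0, 0, -0.08], [0, 0, 0]],
  [1, [0, 0, -0.12], [0, 0, 0]],
  [1, [0, 0, -0.15], [0, 0, 0]],
  [1, [0, 0, -0.17], [0, 0, 0]],
  [1, [0, 0, -0.185], [0, 0, 0]],
  [1, [0, 0, -0.19], [0, 0, 0]],
  [1, [0, 0, -0.19], [0, 0, 0]],
])

```text
t: 4.65
tool_pos: [0.5628, -0.044, 0.1312]
tool_rot: [1.174, -2.914, -0.0]
contact_force: [0.1, 1.0, -2.0]
opening: 0.037
grip_force: 41.0
```

```bash
python3 st.py
```

```text
t 4.65 q [-0.2099 -0.0071  1.8458 -0.      1.3033 -2.5469] tcp [ 0.5628 -0.044   0.1312] hold [ 0.5628 -0.044   0.1499] yaw 43.90169558176221 lean 0.021848487232719885 F [ 0.0785  0.9854 -1.9977] op 0.036980811185405735 grip 40.96796214580536
```

jog_arm([
  [1, [0, 0, -0.003], [0, 0, 0]],
  [1, [0, 0, -0.006], [0, 0, 0]],
  [1, [0, 0, -0.009], [0, 0, 0]],
  [1, [0, 0, -0.011], [0, 0, 0]],
  [1, [0, 0, -0.011], [0, 0, 0]],
  [1, [0, 0, -0.011], [0, 0, 0]],
])

```text
t: 5.15
tool_pos: [0.563, -0.0443, 0.1272]
tool_rot: [-1.174, 2.914, -0.0]
contact_force: [-0.2, -0.8, -0.8]
opening: 0.037
grip_force: 41.2
```

jog_arm([
  [1, [0, 0, -0.002], [0, 0, 0]],
  [1, [0, 0, -0.003], [0, 0, 0]],
  [1, [0, 0, -0.003], [0, 0, 0]],
])

```text
t: 5.4
tool_pos: [0.5634, -0.0441, 0.1271]
tool_rot: [-1.174, 2.913, -0.0]
contact_force: [-3.1, 0.5, 6.0]
opening: 0.0369
grip_force: 41.7
```

jog_arm([
  [-1, [0, 0, 0], [0, 0, 0]],
  [-1, [0, 0, 0], [0, 0, 0]],
  [-1, [0, 0, 0], [0, 0, 0]],
  [-1, [0, 0, 0], [0, 0, 0]],
  [-1, [0, 0, 0], [0, 0, 0]],
  [-1, [0, 0, 0], [0, 0, 0]],
  [-1, [0, 0, 0.05], [0, 0, 0]],
  [-1, [0, 0, 0.1], [0, 0, 0]],
  [-1, [0, 0, 0.18], [0, 0, 0]],
  [-1, [0, 0, 0.26], [0, 0, 0]],
  [-1, [0, 0, 0.34], [0, 0, 0]],
  [-1, [0, 0, 0.34], [0, 0, 0]],
])

```text
t: 6.4
tool_pos: [0.5662, -0.0449, 0.2705]
tool_rot: [-1.17, 2.904, -0.012]
contact_force: [0.9, 0.2, 0.8]
opening: 0.0851
grip_force: 0.0
```

```bash
python3 st.py
python3 - <<'E'
from h import *
W=ctrl.get_calibration("wrist");im=ctrl.get_image("wrist")[:,:,::-1];t=ctrl.get_image("top")[:,:,::-1]
cv2.imwrite("pics/p2.png",np.hstack([cv2.resize(im,(400,300)),cv2.resize(t[160:340,220:460],(400,300))]))
E
```

```text
t 6.4 q [-0.2101 -0.1124  1.7095 -0.      1.531  -2.547 ] tcp [ 0.5662 -0.0449  0.2705] hold [ 0.566  -0.0449  0.2892] yaw 43.89525625082453 lean 0.773301123091619 F [0.8952 0.2312 0.7823] op 0.0851483224798766 grip 0.0
```

View pics/p2.png

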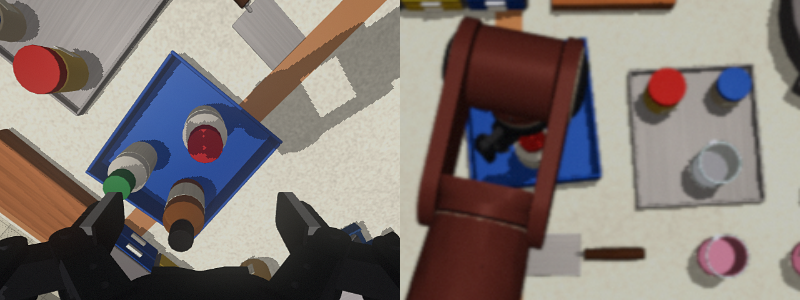

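Step 1 is done: the bottle stands upright in the crate's near half (wrist inset about (205,135)). Before committing to the lean, I'll check the wrist angles at the tray and at the jack.

```bash
cat > ik.py <<'E'
from h import *
from scipy.spatial.transform import Rotation as R
np.set_printoptions(precision=4,suppress=True)
def lean(yaw,ang=40):
    a,l=np.radians(yaw),np.radians(ang);u=np.array([np.cos(a),np.sin(a),0])
    z=np.sin(l)*u-np.cos(l)*np.array([0,0,1]);y=np.cross([0,0,1],u);return R.from_matrix(np.c_[np.cross(y,z),y,z])
E
python3 - <<'E'
from ik import *
o=ctrl.get_obs();Rc=R.from_rotvec(o["tool_rot"])
def wr(Rt,q1,th): return (R.from_euler("y",-th)*R.from_euler("z",-q1)*Rt).as_euler("ZYZ")
q=o["q"];w=wr(Rc,q[0],q[1]+q[2]);print("now",w,"q456",q[3:])
for nm,h,yaws in(("tray",(.532,-.3207,.069),(20,35,45)),("jack",(.578,.3155,.127),(65,77.4))):
  for yaw in yaws:
    Rt=lean(yaw);z=Rt.as_matrix()[:,2]
    wc=np.array(h)-z*.25;q1=np.arctan2(wc[1],wc[0])
    print(nm,yaw,"wc",wc,[wr(Rt,q1,t) for t in(1.7,2.0)])
    print("  tcp",np.array(h)+z*ctrl.hold_point_z,"turn/180",(Rt*Rc.inv()).as_rotvec()/np.pi)
E
```

```text
now [-0.      1.5292 -0.9762] q456 [-0.      1.5292 -2.547 ]
tray 20 wc [ 0.381  -0.3757  0.2605] [array([ 0.6759,  1.1895, -1.3058]), array([ 0.7844,  0.9649, -1.5327])]
  tcp [ 0.5433 -0.3166  0.0547] turn/180 [ 0.1189 -0.1887 -0.1269]
tray 35 wc [ 0.4004 -0.4129  0.2605] [array([ 0.7046,  1.3697, -1.5324]), array([ 0.7703,  1.1468, -1.744 ])]
  tcp [ 0.5418 -0.3138  0.0547] turn/180 [ 0.1417 -0.1705 -0.047 ]
tray 45 wc [ 0.4184 -0.4343  0.2605] [array([ 0.7012,  1.4839, -1.6684]), array([ 0.7416,  1.2579, -1.8701])]
  tcp [ 0.5405 -0.3122  0.0547] turn/180 [ 0.1559 -0.1573  0.0063]
jack 65 wc [0.5101 0.1699 0.3185] [array([ 0.5864,  1.0041, -1.0231]), array([ 0.7387,  0.7663, -1.2612])]
  tcp [0.5831 0.3264 0.1127] turn/180 [ 0.1818 -0.1286  0.1129]
jack 77.4 wc [0.5429 0.1587 0.3185] [array([ 0.6637,  1.152 , -1.2545]), array([ 0.7814,  0.9258, -1.4843])]
  tcp [0.5806 0.3272 0.1127] turn/180 [ 0.1963 -0.1091  0.1789]
```

Run:
```python
from ik import *
o=ctrl.get_obs();Rc=R.from_rotvec(o["tool_rot"]);p=np.array(o["tool_pos"])
Rt=lean(-35);z=Rt.as_matrix()[:,2];h=np.array([.532,-.3207,.069])
tcp=h+z*(ctrl.hold_point_z-.1);print(tcp,"shift/.4",(tcp-p)/.4,"turn/180",(Rt*Rc.inv()).as_rotvec()/np.pi)
wc=h-z*.25;print(wc)
```

```text
[ 0.4892 -0.2907  0.1313] shift/.4 [-0.1867 -0.6157 -0.3318] turn/180 [ 0.0197 -0.2385 -0.4189]
[ 0.4004 -0.2285  0.2605]
```

jog_arm([
  [-1, [0, -0.1, 0], [0.0197, -0.2385, -0.4189]],
  [-1, [-0.05, -0.2, 0], [0.0197, -0.2385, -0.4189]],
  [-1, [-0.1, -0.3, 0], [0.0197, -0.2385, -0.4189]],
  [-1, [-0.15, -0.4, 0], [0.0197, -0.2385, -0.4189]],
  [-1, [-0.187, -0.5, 0], [0.0197, -0.2385, -0.4189]],
  [-1, [-0.187, -0.6157, 0], [0.0197, -0.2385, -0.4189]],
  [-1, [-0.187, -0.6157, 0], [0.0197, -0.2385, -0.4189]],
  [-1, [-0.187, -0.6157, 0], [0.0197, -0.2385, -0.4189]],
  [-1, [-0.187, -0.6157, 0], [0.0197, -0.2385, -0.4189]],
  [-1, [-0.187, -0.6157, 0], [0.0197, -0.2385, -0.4189]],
  [-1, [-0.187, -0.6157, 0], [0.0197, -0.2385, -0.4189]],
  [-1, [-0.187, -0.6157, 0], [0.0197, -0.2385, -0.4189]],
], squeeze=22)

```text
t: 7.5
tool_pos: [0.487, -0.2904, 0.2589]
tool_rot: [0.732, 2.36, -0.262]
contact_force: [0.2, 0.1, -0.1]
opening: 0.0855
grip_force: 0.0
```

```bash
python3 st.py
cat >> ik.py <<'E'
def plan(h,yaw,back=0,ang=40):
    o=ctrl.get_obs();Rc=R.from_rotvec(o["tool_rot"]);p=np.array(o["tool_pos"]);Rt=lean(yaw,ang);z=Rt.as_matrix()[:,2]
    tcp=np.array(h)+z*(ctrl.hold_point_z-back)
    print("tcp",tcp,"shift",(tcp-p)/.4,"turn",(Rt*Rc.inv()).as_rotvec()/np.pi)
E
python3 -c "
from ik import *
plan((.532,-.3207,.069),-35,.1)"
```

```text
t 7.5 q [-0.7005 -0.5457  2.1693  0.0859  0.8335 -1.7051] tcp [ 0.487  -0.2904  0.2589] hold [ 0.4772 -0.2836  0.2734] yaw -34.46794859554554 lean 39.46553985285495 F [ 0.165   0.1186 -0.1304] op 0.08551705374823172 grip 0.0
tcp [ 0.4892 -0.2907  0.1313] shift [ 0.0056 -0.0009 -0.3191] turn [-0.0018 -0.0023 -0.0031]
```

jog_arm([
  [-1, [0.0056, -0.0009, -0.08], [-0.0018, -0.0023, -0.0031]],
  [-1, [0.0056, -0.0009, -0.16], [-0.0018, -0.0023, -0.0031]],
  [-1, [0.0056, -0.0009, -0.22], [-0.0018, -0.0023, -0.0031]],
  [-1, [0.0056, -0.0009, -0.28], [-0.0018, -0.0023, -0.0031]],
  [-1, [0.0056, -0.0009, -0.319], [-0.0018, -0.0023, -0.0031]],
  [-1, [0.0056, -0.0009, -0.319], [-0.0018, -0.0023, -0.0031]],
  [-1, [0.0056, -0.0009, -0.319], [-0.0018, -0.0023, -0.0031]],
])

```text
t: 8.08
tool_pos: [0.489, -0.2898, 0.1311]
tool_rot: [0.734, 2.355, -0.268]
contact_force: [0.3, -0.6, 0.8]
opening: 0.0855
grip_force: 0.0
```

```bash
python3 st.py
python3 - <<'E'
from ik import *
plan((.532,-.3207,.069),-35,0)
W=ctrl.get_calibration("wrist");im=ctrl.get_image("wrist")[:,:,::-1].copy()
for r,z in((.031,.096),(.031,.004)):
    for a in np.linspace(0,2*np.pi,40):
        u=proj(W,np.array([.532+r*np.cos(a),-.3207+r*np.sin(a),z]));cv2.circle(im,tuple(int(v) for v in u),1,(0,0,255),-1)
cv2.imwrite("pics/w3.png",im)
E
```

```text
t 8.0833 q [-0.6929 -0.3949  2.2911  0.1034  0.5555 -1.728 ] tcp [ 0.489  -0.2898  0.1311] hold [ 0.4792 -0.283   0.1454] yaw -34.54458777818094 lean 39.765108435217414 F [ 0.2966 -0.6017  0.763 ] op 0.08548992503681625 grip 0.0
tcp [ 0.5418 -0.3276  0.0547] shift [ 0.1321 -0.0945 -0.191 ] turn [-0.0001 -0.0015 -0.0019]
```

View pics/w3.png

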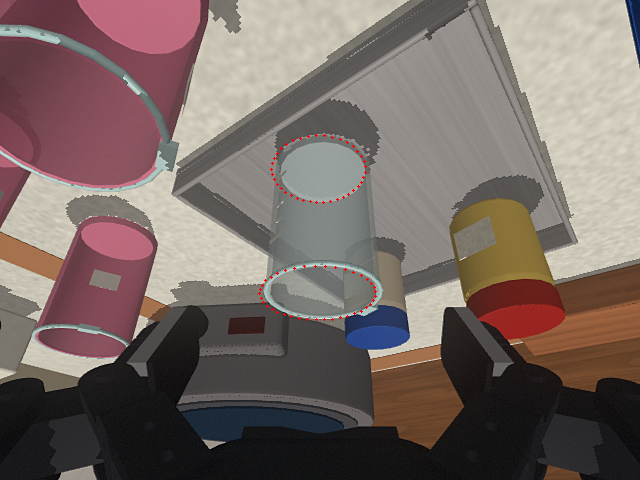

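The overlay fits the beaker's rim at (322,290) and base at (320,168) to about 2 px. The fingers are centred on it, so I'm advancing along the tool axis.

jog_arm([
  [-1, [0.02, -0.014, -0.029], [0, 0, 0]],
  [-1, [0.045, -0.032, -0.065], [0, 0, 0]],
  [-1, [0.07, -0.05, -0.101], [0, 0, 0]],
  [-1, [0.095, -0.068, -0.137], [0, 0, 0]],
  [-1, [0.115, -0.082, -0.166], [0, 0, 0]],
  [-1, [0.125, -0.0894, -0.181], [0, 0, 0]],
  [-1, [0.132, -0.0945, -0.191], [0, 0, 0]],
  [-1, [0.132, -0.0945, -0.191], [0, 0, 0]],
  [-1, [0.132, -0.0945, -0.191], [0, 0, 0]],
], squeeze=22)

```text
t: 8.88
tool_pos: [0.5435, -0.329, 0.0588]
tool_rot: [0.732, 2.349, -0.271]
contact_force: [0.3, -0.3, 0.1]
opening: 0.0851
grip_force: 0.0
```

jog_arm([
  [-0.3, [0, 0, 0], [0, 0, 0]],
  [-0.3, [0, 0, 0], [0, 0, 0]],
  [-0.4, [0, 0, 0], [0, 0, 0]],
  [-0.2, [0, 0, 0], [0, 0, 0]],
  [0, [0, 0, 0], [0, 0, 0]],
  [0.5, [0, 0, 0], [0, 0, 0]],
  [1, [0, 0, 0], [0, 0, 0]],
  [1, [0, 0, 0], [0, 0, 0]],
  [1, [0, 0, 0], [0, 0, 0]],
  [1, [0, 0, 0], [0, 0, 0]],
], squeeze=22)

```text
t: 9.72
tool_pos: [0.5437, -0.329, 0.059]
tool_rot: [0.731, 2.348, -0.271]
contact_force: [-2.7, 3.1, 7.0]
opening: 0.0603
grip_force: 24.1
```

```bash
python3 st.py
```

```text
t 9.7167 q [-0.6824 -0.0662  2.1669  0.1422  0.3445 -1.766 ] tcp [ 0.5437 -0.329   0.059 ] hold [ 0.5338 -0.3221  0.0733] yaw -34.506946818167656 lean 40.16156660538726 F [-2.7079  3.0792  6.9538] op 0.060332273498650814 grip 24.081611253786832
```

Grip is 24 N at a 60 mm opening, which matches the beaker. Lifting straight up.

jog_arm([
  [1, [0, 0, 0.005], [0, 0, 0]],
  [1, [0, 0, 0.015], [0, 0, 0]],
  [1, [0, 0, 0.035], [0, 0, 0]],
  [1, [0, 0, 0.07], [0, 0, 0]],
  [1, [0, 0, 0.12], [0, 0, 0]],
  [1, [0, 0, 0.18], [0, 0, 0]],
  [1, [0, 0, 0.24], [0, 0, 0]],
  [1, [0, 0, 0.3], [0, 0, 0]],
  [1, [0, 0, 0.36], [0, 0, 0]],
  [1, [0, 0, 0.42], [0, 0, 0]],
  [1, [0, 0, 0.46], [0, 0, 0]],
  [1, [0, 0, 0.48], [0, 0, 0]],
], squeeze=22)

```text
t: 10.72
tool_pos: [0.5438, -0.3293, 0.2543]
tool_rot: [0.73, 2.345, -0.273]
contact_force: [1.0, -0.1, -0.5]
opening: 0.0602
grip_force: 24.1
```

```bash
python3 st.py; python3 -c "
from ik import *
plan((.539,.140,.28),65,0)"
```

```text
t 10.7167 q [-0.6826 -0.3436  2.0415  0.0707  0.7419 -1.6842] tcp [ 0.5438 -0.3293  0.2543] hold [ 0.5339 -0.3224  0.2685] yaw -34.509275445372346 lean 40.359495156192956 F [ 0.9601 -0.0609 -0.4574] op 0.06020118207344666 grip 24.08630398751484
tcp [0.5441 0.1509 0.2657] shift [0.0006 1.2005 0.0286] turn [0.0005 0.0025 0.5537]
```

jog_arm([
  [1, [0, 0.02, 0], [0, 0, 0.01]],
  [1, [0, 0.06, 0.005], [0, 0, 0.03]],
  [1, [0, 0.11, 0.01], [0, 0, 0.055]],
  [1, [0, 0.16, 0.015], [0, 0, 0.08]],
  [1, [0, 0.22, 0.02], [0, 0, 0.105]],
  [1, [0, 0.28, 0.02], [0, 0, 0.13]],
  [1, [0, 0.34, 0.025], [0, 0, 0.155]],
  [1, [0, 0.4, 0.028], [0, 0, 0.18]],
  [1, [0, 0.46, 0.028], [0, 0, 0.205]],
  [1, [0, 0.52, 0.028], [0, 0, 0.23]],
  [1, [0, 0.57, 0.028], [0, 0, 0.255]],
  [1, [0, 0.62, 0.028], [0, 0, 0.28]],
])

```text
t: 11.72
tool_pos: [0.5424, -0.0793, 0.2599]
tool_rot: [-0.341, 2.424, 0.121]
contact_force: [0.8, -0.1, -0.6]
opening: 0.0604
grip_force: 24.1
```

```bash
python3 st.py; python3 -c "
from ik import *
plan((.539,.140,.28),65,0)"
```

```text
t 11.7167 q [-0.5249 -0.5406  2.1671  0.5574  1.0598 -2.5393] tcp [ 0.5424 -0.0793  0.2599] hold [ 0.5308 -0.0826  0.2742] yaw 16.087249151364297 lean 39.973961346107345 F [ 0.7827 -0.116  -0.5639] op 0.060392287450564394 grip 24.120974127613408
tcp [0.5441 0.1509 0.2657] shift [0.0042 0.5756 0.0145] turn [0.0006 0.0004 0.2723]
```

jog_arm([
  [1, [0, 0.05, 0], [0, 0, 0.02]],
  [1, [0, 0.1, 0.005], [0, 0, 0.045]],
  [1, [0, 0.15, 0.01], [0, 0, 0.07]],
  [1, [0, 0.2, 0.0145], [0, 0, 0.095]],
  [1, [0, 0.25, 0.0145], [0, 0, 0.12]],
  [1, [0, 0.3, 0.0145], [0, 0, 0.145]],
  [1, [0, 0.35, 0.0145], [0, 0, 0.17]],
  [1, [0, 0.4, 0.0145], [0, 0, 0.195]],
  [1, [0, 0.45, 0.0145], [0, 0, 0.22]],
  [1, [0.004, 0.5, 0.0145], [0, 0, 0.245]],
  [1, [0.004, 0.55, 0.0145], [0, 0, 0.265]],
  [1, [0.004, 0.575, 0.0145], [0, 0, 0.272]],
])

```text
t: 12.72
tool_pos: [0.5444, 0.1506, 0.2657]
tool_rot: [-1.346, 2.117, 0.489]
contact_force: [-0.5, 0.5, -0.8]
opening: 0.0598
grip_force: 24.2
```

```bash
python3 st.py; python3 -c "
from ik import *
plan((.539,.140,.155),65,0)"
```

```text
t 12.7167 q [-0.1848 -0.3177  2.0004  0.697   1.3216 -3.0188] tcp [0.5444 0.1506 0.2657] hold [0.5393 0.1397 0.2801] yaw 64.91677139650929 lean 40.005966575479874 F [-0.5416  0.4539 -0.7689] op 0.05984395624143138 grip 24.15569751490466
tcp [0.5441 0.1509 0.1407] shift [-0.0009  0.0007 -0.3127] turn [0.0001 0.0003 0.0007]
```

```bash
python3 -c "
from ik import *
plan((.539,.140,.155),58,0)"
```

```text
tcp [0.5454 0.1502 0.1407] shift [ 0.0023 -0.001  -0.3127] turn [ 0.0001  0.0003 -0.0382]
```

jog_arm([
  [1, [0.0023, -0.001, -0.01], [0, 0, -0.01]],
  [1, [0.0023, -0.001, -0.03], [0, 0, -0.02]],
  [1, [0.0023, -0.001, -0.06], [0, 0, -0.03]],
  [1, [0.0023, -0.001, -0.1], [0, 0, -0.038]],
  [1, [0.0023, -0.001, -0.14], [0, 0, -0.038]],
  [1, [0.0023, -0.001, -0.18], [0, 0, -0.038]],
  [1, [0.0023, -0.001, -0.22], [0, 0, -0.038]],
  [1, [0.0023, -0.001, -0.26], [0, 0, -0.038]],
  [1, [0.0023, -0.001, -0.29], [0, 0, -0.038]],
  [1, [0.0023, -0.001, -0.305], [0, 0, -0.038]],
  [1, [0.0023, -0.001, -0.3127], [0, 0, -0.038]],
  [1, [0.0023, -0.001, -0.3127], [0, 0, -0.038]],
])

```text
t: 13.72
tool_pos: [0.5455, 0.1489, 0.1409]
tool_rot: [-1.207, 2.183, 0.438]
contact_force: [0.3, 0.6, -0.4]
opening: 0.0604
grip_force: 24.2
```

```bash
python3 st.py
python3 - <<'E'
from ik import *
plan((.578,.3155,.155),58,0)
W=ctrl.get_calibration("wrist");im=ctrl.get_image("wrist")[:,:,::-1].copy()
o=ctrl.get_obs();M=R.from_rotvec(o["tool_rot"]).as_matrix();h=o["tool_pos"]-M[:,2]*ctrl.hold_point_z
for r,p in((.031,h+[0,0,.0227]),(.031,h-[0,0,.0693]),(.011,np.array([.578,.3155,.25]))):
    for a in np.linspace(0,2*np.pi,40):
        u=proj(W,p+[r*np.cos(a),r*np.sin(a),0]);cv2.circle(im,tuple(int(v) for v in u),1,(0,0,255),-1)
u=np.array([.218,.976,0]);v=np.array([-.976,.218,0]);c=np.array([.575,.317,.0615])
for a in np.linspace(-1,1,30):
    for q in((a*.055,.06),(a*.055,-.06),(.055,a*.06),(-.055,a*.06)):
        k=proj(W,c+q[0]*u+q[1]*v);cv2.circle(im,tuple(int(t) for t in k),1,(0,255,0),-1)
cv2.imwrite("pics/w4.png",im)
cv2.imwrite("pics/s4.png",ctrl.get_image("scene")[:,:,::-1])
E
```

```text
t 13.7167 q [-0.1727 -0.2298  2.1492  0.7519  1.057  -3.082 ] tcp [0.5455 0.1489 0.1409] hold [0.5391 0.1388 0.1552] yaw 57.9329204831558 lean 40.02693562048165 F [ 0.3267  0.6231 -0.4461] op 0.06038843403349991 grip 24.20530256547977
tcp [0.5844 0.3257 0.1407] shift [ 0.0972  0.4419 -0.0005] turn [0.0001 0.0005 0.0008]
```

View pics/w4.png

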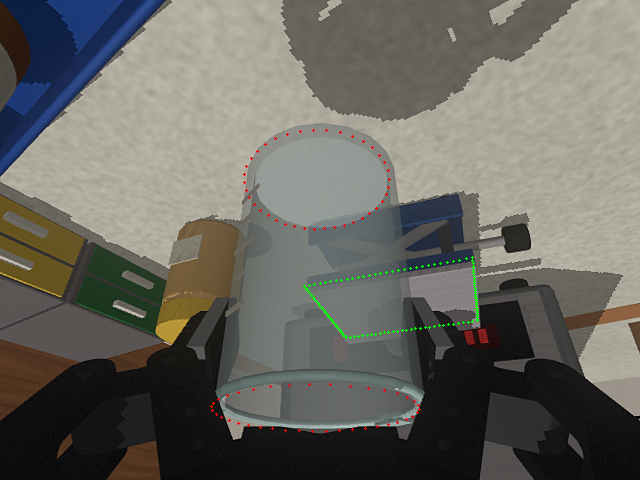

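The overlay matches the held beaker, with its rim at about (321,401) and base at (320,178), so it is nearly upright. The platform edges match at (475,258). Advancing under the tap.

jog_arm([
  [1, [0.004, 0.018, 0], [0, 0, 0]],
  [1, [0.012, 0.055, 0], [0, 0, 0]],
  [1, [0.022, 0.1, 0], [0, 0, 0]],
  [1, [0.032, 0.145, 0], [0, 0, 0]],
  [1, [0.042, 0.19, 0], [0, 0, 0]],
  [1, [0.052, 0.235, 0], [0, 0, 0]],
  [1, [0.062, 0.28, 0], [0, 0, 0]],
  [1, [0.072, 0.325, 0], [0, 0, 0]],
  [1, [0.081, 0.37, 0], [0, 0, 0]],
  [1, [0.089, 0.405, 0], [0, 0, 0]],
  [1, [0.095, 0.43, 0], [0, 0, 0]],
  [1, [0.0972, 0.4419, 0], [0, 0, 0]],
])

```text
t: 14.82
tool_pos: [0.5848, 0.3274, 0.1427]
tool_rot: [-1.209, 2.18, 0.437]
contact_force: [-0.5, -0.6, -1.2]
opening: 0.0601
grip_force: 24.2
```

jog_arm([
  [1, [0, 0, -0.002], [0, 0, 0]],
  [1, [0, 0, -0.004], [0, 0, 0]],
  [1, [0, 0, -0.006], [0, 0, 0]],
  [1, [0, 0, -0.008], [0, 0, 0]],
  [1, [0, 0, -0.01], [0, 0, 0]],
  [1, [0, 0, -0.012], [0, 0, 0]],
  [1, [0, 0, -0.014], [0, 0, 0]],
  [1, [0, 0, -0.016], [0, 0, 0]],
  [1, [0, 0, -0.018], [0, 0, 0]],
  [1, [0, 0, -0.02], [0, 0, 0]],
  [1, [0, 0, -0.022], [0, 0, 0]],
  [1, [0, 0, -0.024], [0, 0, 0]],
])

```text
t: 15.82
tool_pos: [0.5845, 0.3257, 0.132]
tool_rot: [-1.208, 2.182, 0.437]
contact_force: [-0.3, 0.2, -1.6]
opening: 0.0604
grip_force: 24.2
```

```bash
python3 st.py
python3 - <<'E'
from ik import *
cv2.imwrite("pics/s5.png",ctrl.get_image("scene")[:,:,::-1])
im=ctrl.get_image("wrist")[:,:,::-1].copy();W=ctrl.get_calibration("wrist")
o=ctrl.get_obs();M=R.from_rotvec(o["tool_rot"]).as_matrix();h=o["tool_pos"]-M[:,2]*ctrl.hold_point_z
u=np.array([.218,.976,0]);v=np.array([-.976,.218,0]);c=np.array([.575,.317,.0615])
for a in np.linspace(-1,1,30):
    for q in((a*.055,.06),(a*.055,-.06),(.055,a*.06),(-.055,a*.06)):
        k=proj(W,c+q[0]*u+q[1]*v);cv2.circle(im,tuple(int(t) for t in k),1,(0,255,0),-1)
cv2.imwrite("pics/w5.png",im)
a=cv2.imread("pics/s5.png")[300:420,330:490]
cv2.imwrite("pics/c5.png",np.hstack([cv2.resize(im,(400,300)),cv2.resize(a,(400,300),interpolation=cv2.INTER_CUBIC)]))
E
```

```text
t 15.8167 q [ 0.1982 -0.0377  1.9943  0.7095  0.7957 -2.7919] tcp [0.5845 0.3257 0.132 ] hold [0.5781 0.3156 0.1463] yaw 58.00314377196524 lean 40.05058923538698 F [-0.2545  0.2287 -1.5519] op 0.06036856142575954 grip 24.175916219720648
```

View pics/c5.png

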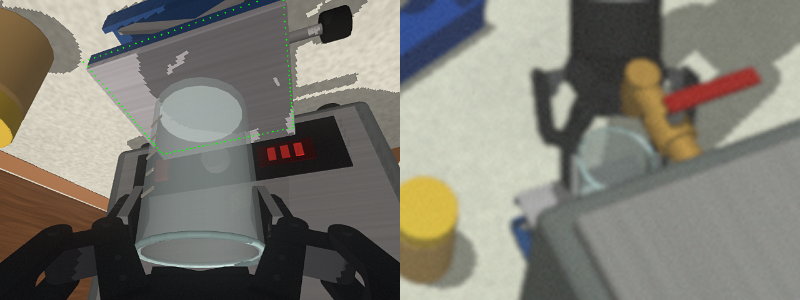

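The left inset shows the beaker's base over the middle of the platform, and the green outline matches the platform. The right inset shows it below the tap with the fingers clear. Now the slow lowering.

jog_arm([
  [1, [0, 0, -0.002], [0, 0, 0]],
  [1, [0, 0, -0.004], [0, 0, 0]],
  [1, [0, 0, -0.006], [0, 0, 0]],
  [1, [0, 0, -0.008], [0, 0, 0]],
  [1, [0, 0, -0.01], [0, 0, 0]],
  [1, [0, 0, -0.012], [0, 0, 0]],
  [1, [0, 0, -0.014], [0, 0, 0]],
  [1, [0, 0, -0.016], [0, 0, 0]],
  [1, [0, 0, -0.018], [0, 0, 0]],
  [1, [0, 0, -0.02], [0, 0, 0]],
  [1, [0, 0, -0.02], [0, 0, 0]],
  [1, [0, 0, -0.02], [0, 0, 0]],
])

```text
t: 16.92
tool_pos: [0.5845, 0.3257, 0.124]
tool_rot: [-1.208, 2.182, 0.437]
contact_force: [0.1, 0.2, -1.9]
opening: 0.0604
grip_force: 24.2
```

jog_arm([
  [1, [0, 0, -0.001], [0, 0, 0]],
  [1, [0, 0, -0.002], [0, 0, 0]],
  [1, [0, 0, -0.003], [0, 0, 0]],
  [1, [0, 0, -0.004], [0, 0, 0]],
  [1, [0, 0, -0.005], [0, 0, 0]],
  [1, [0, 0, -0.005], [0, 0, 0]],
])

```text
t: 17.42
tool_pos: [0.5844, 0.3257, 0.1219]
tool_rot: [-1.208, 2.182, 0.437]
contact_force: [-1.0, -0.9, -1.6]
opening: 0.0603
grip_force: 24.2
```

jog_arm([
  [1, [0, 0, -0.001], [0, 0, 0]],
  [1, [0, 0, -0.002], [0, 0, 0]],
  [1, [0, 0, -0.003], [0, 0, 0]],
  [1, [0, 0, -0.004], [0, 0, 0]],
  [1, [0, 0, -0.005], [0, 0, 0]],
  [1, [0, 0, -0.005], [0, 0, 0]],
])

```text
t: 17.92
tool_pos: [0.5851, 0.3262, 0.1217]
tool_rot: [-1.207, 2.18, 0.437]
contact_force: [-4.4, 0.2, 5.6]
opening: 0.0604
grip_force: 24.7
```

jog_arm([
  [1, [0, 0, -0.001], [0, 0, 0]],
  [1, [0, 0, -0.002], [0, 0, 0]],
  [1, [0, 0, -0.003], [0, 0, 0]],
  [1, [0, 0, -0.003], [0, 0, 0]],
])

```text
t: 18.25
tool_pos: [0.5855, 0.3265, 0.1217]
tool_rot: [-1.207, 2.178, 0.438]
contact_force: [-4.8, -1.6, 9.3]
opening: 0.0602
grip_force: 25.2
```

jog_arm([
  [1, [0, 0, -0.001], [0, 0, 0]],
  [1, [0, 0, -0.002], [0, 0, 0]],
  [1, [0, 0, -0.003], [0, 0, 0]],
  [1, [0, 0, -0.003], [0, 0, 0]],
])

```text
t: 18.58
tool_pos: [0.5858, 0.3268, 0.1217]
tool_rot: [-1.207, 2.177, 0.438]
contact_force: [-8.7, -3.8, 13.6]
opening: 0.0603
grip_force: 26.0
```

Contact came at TCP z = 0.1217, about 5 mm higher than expected, and the batched steps pressed harder than intended. I'm easing off now.

jog_arm([
  [1, [0, 0, 0.002], [0, 0, 0]],
  [1, [0, 0, 0.004], [0, 0, 0]],
  [1, [0, 0, 0.006], [0, 0, 0]],
  [1, [0, 0, 0.006], [0, 0, 0]],
])

```text
t: 18.92
tool_pos: [0.5855, 0.3262, 0.1217]
tool_rot: [-1.206, 2.179, 0.436]
contact_force: [-0.9, 1.5, 6.5]
opening: 0.0601
grip_force: 24.5
```

```bash
python3 st.py
```

```text
t 18.9167 q [ 0.1984 -0.0209  1.9983  0.7257  0.7778 -2.8134] tcp [0.5855 0.3262 0.1217] hold [0.579 0.316 0.136] yaw 58.04105806423162 lean 40.19278918572476 F [-0.9099  1.5289  6.5409] op 0.060128327777262826 grip 24.48517171830275
```

jog_arm([
  [1, [0, 0, 0.0015], [0, 0, 0]],
  [1, [0, 0, 0.003], [0, 0, 0]],
  [1, [0, 0, 0.003], [0, 0, 0]],
])

```text
t: 19.17
tool_pos: [0.5851, 0.3256, 0.1217]
tool_rot: [-1.207, 2.181, 0.436]
contact_force: [1.5, 0.7, 4.1]
opening: 0.0605
grip_force: 24.1
```

Light contact, about 4 N. Releasing gently.

jog_arm([
  [-0.4, [0, 0, 0], [0, 0, 0]],
  [-0.42, [0, 0, 0], [0, 0, 0]],
  [-0.44, [0, 0, 0], [0, 0, 0]],
  [-0.46, [0, 0, 0], [0, 0, 0]],
  [-0.5, [0, 0, 0], [0, 0, 0]],
  [-0.55, [0, 0, 0], [0, 0, 0]],
  [-0.65, [0, 0, 0], [0, 0, 0]],
  [-0.8, [0, 0, 0], [0, 0, 0]],
  [-1, [0, 0, 0], [0, 0, 0]],
  [-1, [0, 0, 0], [0, 0, 0]],
  [-1, [0, 0, 0], [0, 0, 0]],
  [-1, [0, 0, 0], [0, 0, 0]],
])

```text
t: 20.17
tool_pos: [0.5845, 0.3257, 0.1213]
tool_rot: [-1.208, 2.182, 0.437]
contact_force: [-0.4, 0.6, 0.2]
opening: 0.0856
grip_force: 0.0
```

```bash
python3 st.py
python3 - <<'E'
from ik import *
W=ctrl.get_calibration("wrist");im=ctrl.get_image("wrist");cv2.imwrite("pics/w6.png",im[:,:,::-1])
g=cv2.GaussianBlur(im,(5,5),0).astype(float);G=np.hypot(cv2.Sobel(g,-1,1,0).max(2),cv2.Sobel(g,-1,0,1).max(2));G=np.minimum(G,120)
A=np.linspace(0,2*np.pi,120)
def sc(x,y,z,r):
    u=np.array([proj(W,np.array([x+r*np.cos(a),y+r*np.sin(a),z])) for a in A]).round().astype(int)
    k=(u[:,0]>=0)&(u[:,0]<640)&(u[:,1]>=0)&(u[:,1]<480);return G[u[k,1],u[k,0]].mean()
for n,zs in(("base",(.0615,.064,.067)),("rim",(.1535,.156,.159))):
    for z in zs:
        b=max((sc(x,y,z,.031),x,y) for x in np.arange(.565,.592,.0015) for y in np.arange(.303,.330,.0015));print(n,z,np.array(b))
E
```

```text
t 20.1667 q [ 0.1981 -0.022   1.9993  0.723   0.7801 -2.8111] tcp [0.5845 0.3257 0.1213] hold [0.5781 0.3155 0.1356] yaw 58.00451658177548 lean 40.049957495873166 F [-0.3764  0.6369  0.1709] op 0.08564346143496136 grip 0.0
base 0.0615 [52.4031  0.583   0.3225]
base 0.064 [48.8651  0.5785  0.321 ]
base 0.067 [50.9637  0.577   0.3135]
rim 0.1535 [51.2386  0.589   0.33  ]
rim 0.156 [78.025   0.5815  0.3225]
rim 0.159 [76.9553  0.5755  0.312 ]
```

jog_arm([
  [-1, [-0.004, -0.007, 0.01], [0, 0, 0]],
  [-1, [-0.011, -0.018, 0.025], [0, 0, 0]],
  [-1, [-0.022, -0.035, 0.05], [0, 0, 0]],
  [-1, [-0.036, -0.057, 0.08], [0, 0, 0]],
  [-1, [-0.049, -0.078, 0.11], [0, 0, 0]],
  [-1, [-0.062, -0.1, 0.14], [0, 0, 0]],
  [-1, [-0.076, -0.121, 0.17], [0, 0, 0]],
  [-1, [-0.089, -0.142, 0.2], [0, 0, 0]],
  [-1, [-0.102, -0.164, 0.23], [0, 0, 0]],
  [-1, [-0.13, -0.24, 0.26], [0, 0, 0]],
  [-1, [-0.15, -0.32, 0.28], [0, 0, 0]],
  [-1, [-0.15, -0.32, 0.28], [0, 0, 0]],
])

```text
t: 21.22
tool_pos: [0.5253, 0.1938, 0.2365]
tool_rot: [-1.203, 2.18, 0.429]
contact_force: [0.1, -0.7, 0.2]
opening: 0.0853
grip_force: 0.0
```

```bash
python3 st.py
python3 - <<'E'
from ik import *
im=ctrl.get_image("wrist");cv2.imwrite("pics/w7.png",im[:,:,::-1]);W=ctrl.get_calibration("wrist")
g=cv2.GaussianBlur(im,(3,3),0).astype(float);G=np.minimum(np.hypot(cv2.Sobel(g,-1,1,0).max(2),cv2.Sobel(g,-1,0,1).max(2)),120)
A=np.linspace(0,2*np.pi,120)
def sc(x,y,z,r):
    u=np.array([proj(W,np.array([x+r*np.cos(a),y+r*np.sin(a),z])) for a in A]).round().astype(int)
    k=(u[:,0]>=0)&(u[:,0]<640)&(u[:,1]>=0)&(u[:,1]<480);return G[u[k,1],u[k,0]].mean() if k.sum()>60 else 0
for n,zs in(("base",(.0615,.067)),("rim",(.1535,.159))):
    for z in zs:
        b=max((sc(x,y,z,.031),x,y) for x in np.arange(.555,.6,.0015) for y in np.arange(.295,.340,.0015));print(n,z,np.array(b))
E
```

```text
t 21.2167 q [-0.0741 -0.404   2.1149  0.6698  1.1444 -2.8491] tcp [0.5253 0.1938 0.2365] hold [0.5188 0.1837 0.2508] yaw 58.00608393453554 lean 40.13580537806681 F [ 0.1472 -0.6774  0.2077] op 0.08527398257253271 grip 0.0
base 0.0615 [72.4506  0.579   0.322 ]
base 0.067 [71.5541  0.5745  0.316 ]
rim 0.1535 [110.7243   0.5775   0.3205]
rim 0.159 [111.194    0.5745   0.3115]
```

jog_arm([
  [-1, [0, -0.05, 0.02], [0, 0, 0]],
  [-1, [0, -0.1, 0.04], [0, 0, 0]],
  [-1, [0, -0.1, 0.04], [0, 0, 0]],
  [-1, [0, -0.1, 0.04], [0, 0, 0]],
  [-1, [0, -0.1, 0.04], [0, 0, 0]],
  [-1, [0, -0.1, 0.04], [0, 0, 0]],
])

```text
t: 21.77
tool_pos: [0.524, 0.1587, 0.2485]
tool_rot: [-1.209, 2.182, 0.438]
contact_force: [0.5, 0.6, 1.0]
opening: 0.0854
grip_force: 0.0
```

```bash
python3 -c "
from station import ctrl
print(ctrl.finish_job())"
```

```text
the job is handed in; nothing more can be done
None
```

The job is handed in, with no verdict returned: the white bottle stands in the crate and the beaker stands released on the jack about 4 mm from my estimate of the point under the tap, though on set-down I pressed it to about 15 N, over the 2 to 3 N advised but under the 20 N limit.

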